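# Stand the toppled card holders back up on the patisserie counter

### The arm

A 6-joint arm with a two-finger parallel gripper is mounted at the origin on the work surface. World frame = base frame: x ahead of the robot, y to its left, z up, the work surface at z = 0. Lengths are in m, angles in rad, forces in N, time in s.
With the tool pointing down it reaches from about 0.35 to 0.975 m from the base axis. Payload 17.4 kg.
Tool frame: the origin (TCP) lies at the very end of the fingers, on their centre line; the grasp point (between the pads) lies ctrl.grip_point_offset behind it (ctrl.grip_point_offset is the distance from the TCP to the grasp point, in m); z points along the fingers, y is the direction in which the jaws open and shut (so a half turn about z gives the same grasp; the last joint's range is limited). The gripper opens to 85 mm and grips with 20 to 120 N. Pads are 22 mm wide; open, the fingers measure 114 mm over their backs; the gripper's body (76 mm by 85 mm) begins 54 mm behind the grasp point. The pads swing forward as they close: fully open they stand 13 mm farther back than shut.
Start: joints at [1.197, 0.116, 1.442, -0, 1.584, -0.038], TCP at [0.222, 0.637, 0.231] pointing down, gripper open.
Joint ranges: [-2.83, 2.83], [-0.83, 2.19], [0.07, 2.5], [-1.14, 4.28], [0.01, 3], [-2.97, 2.97]. Speed limits (rad/s): [1.89, 1.89, 2.22, 3.14, 3.14, 3.14].

### API

Orientations are given as a rotation vector (axis times angle).
In Python, from rig import sensors, imaging, ctrl gives the robot as it stands. The module is installed in compiled form; this text tells all that it offers.
- The arm moves only by the shell command python3 -m inch 'ROWS' [OPENING] [FORCE]. ROWS is JSON, a list of rows, each a list of 6 numbers: the shift along the tool's x, y, z in cm, then the turn, a rotation vector about the tool's x, y, z in rad. In form: [[tx, ty, tz, wx, wy, wz], ...]. A call has 1 to 12 rows; each row shifts and turns the commanded pose from where the row before left it, along the tool's axes as they then stand; what a row does not reach is not made up. A row lasts 1/10 s, in which the tool goes at most 50 mm and 8.59 degrees, less where a joint would pass 70% of its speed; a pose out of reach is approached as far as the arm can. A call is refused whole if a number of a shift passes 5 or a number of a turn 0.15, either way. A call with a gripper value outside its range is refused whole. OPENING is the opening, from -1 (shut) to 1 (fully open), set as the call begins (- or left out, the last holds). The fingers move at their own pace and stop on an object; FORCE is the grip in N (left out, the last holds). Time passes only in rows, so rows that do not move let the fingers close. It gives the time, the measured TCP pose, the force and the opening at its end, in the units of the state.
- sensors.get_obs(): the state, without advancing time (a new reading comes with each control period).
- imaging.grab_frame(name): name is "scene" or "top"; returns (picture, depth): 480x640x3 uint8, red, green, blue; 480x640 float32, m along the optical axis (not along the pixel's ray), 0 where there is no reading.
- imaging.camera_params(name): a dict with "mtx" (3x3 intrinsics, pixels), "dist" ([k1, k2, p1, p2, k3] as OpenCV has them; the pictures are not rectified), "world_to_cam" (4x4, takes a point from world to camera coordinates). Camera axes: x right, y up, looking along -z (the intrinsics and any distortion apply to the point x, -y, -z); pixel columns grow to the right and rows downward; lengths in m; the calibration is good to about 2 mm. A picture is of the moment at which its call begins. camera_params takes no time and is no camera call.
- ctrl.finish_job(): hands the job in, once; it reports no verdict.
The state is a dict: "t": time; "q": joint angles; "joint_vel": joint speeds; "joint_efforts": joint torques, N m; "tool_pos": TCP position; "orientation": TCP orientation; "force": force on the tool from outside, world axes, zero at the start; "wrist_torque": the same for the moment, N m; "width": finger opening in m.
Only numpy, scipy, OpenCV 4.12 (cv2) and the standard library are available. Lean on these libraries where they do the work, as an engineer would, in place of code of your own. Each camera call takes 0.05 s, during which the arm holds its last target.

### The job

Two card holders on the cake counter, the tall narrow one and the low wide one, have been knocked onto their backs. Stand each of them back on its foot where it lies by pushing over the upright foot plate with the fingertips, without lifting it or shoving it along the counter. Leave the small holder that still stands, and everything else, as it is.

Things in the scene. Friction and masses are not known exactly. Their poses are not given: they have to be found in the camera images.
- tall_holder: Tall, narrow card holder, 0.6 kg, an L lying on its back: wooden panel 110 wide, 10 thick, flat, blank card up; steel foot plate 110 wide, 6 thick, upright, 90 high at the panel's end. Lying frame: z up, x away from the panel, y along the foot; origin on the underside. Foot's outer face x=35, inner x=29, panel from there to x=-105 (mm)
- tall_holder_heel (a point): Middle of this holder's heel edge, the outer bottom edge where foot plate and panel meet; on the counter before and after. The holder rolls about this edge when the upper part of the foot is pushed towards +x, away from the panel (1 to 3 N); past about 30 degrees it falls onto its foot by itself. Pushed low down it slides instead
- tall_holder_toe (a point): Middle of the foot plate's free edge, on its outer face: 90 mm above the heel while the holder lies, on the counter once it stands
- tall_holder_top (a point): Middle of the panel's free edge, on its back face: on the counter while the holder lies, 140 mm up once it stands
- wide_holder: Low, wide card holder, 0.6 kg, an L lying on its back: wooden panel 150 wide, 10 thick, flat, blank card up; steel foot plate 150 wide, 6 thick, upright, 70 high at the panel's end. Lying frame: z up, x away from the panel, y along the foot; origin on the underside. Foot's outer face x=35, inner x=29, panel from there to x=-75 (mm)
- wide_holder_heel (a point): Middle of this holder's heel edge, the outer bottom edge where foot plate and panel meet; on the counter before and after. The holder rolls about this edge when the upper part of the foot is pushed towards +x, away from the panel (1 to 3 N); past about 30 degrees it falls onto its foot by itself. Pushed low down it slides instead
- wide_holder_toe (a point): Middle of the foot plate's free edge, on its outer face: 70 mm above the heel while the holder lies, on the counter once it stands
- wide_holder_top (a point): Middle of the panel's free edge, on its back face: on the counter while the holder lies, 110 mm up once it stands
- small_holder: Small card holder of the same make (90 mm wide, 100 mm high, foot 70 mm deep) that already stands; to be left alone. Origin under the middle of the foot, its foot reaching 35 mm to either side along x, the panel along the -x edge of the foot
- jar: Closed amber jar, 60 mm across, 85 mm high; bystander, origin under its middle
- cup: White cup, 72 mm across, 75 mm high; bystander, origin under its middle
- squeeze_bottle: Clear bottle, 54 mm across, 130 mm high; bystander, origin under its middle
- tin: Plain metal tin, 76 mm across, 60 mm high; bystander, origin under its middle
- palette_knife: Spatula lying on the counter to the robot's right; bystander
- cutter: Steel pastry press, 60 mm across, 60 mm high with a thin knob; bystander, origin under its middle
There are look-alikes about, which are no part of the job. What is shaped like the wide_holder but red is not meant.

How it is judged:
By the outcome, as a careful person would: the job done as asked, in the order asked, and still so for the second after the job is handed in, with the robot touching nothing.
It also fails if it takes over 51 s, if anything falls off the work surface, if the arm or the gripper's body presses on something with over 40 N, if the wrist force passes 120 N, or if a joint passes its speed limit or range.

## Working session

There is one attempt and no reset: what is moved stays moved. The work goes in short steps, Python scripts to look and compute and a shell command to move; the robot and the scene stay as the last step left them, time stands still between calls to the robot, and variables do not carry over. Pictures are saved under pics/ and viewed, and the job is handed in when it is done.

```bash
mkdir -p pics; ls
python3 - <<'E'
from rig import sensors, imaging, ctrl
import cv2, numpy as np
print(sensors.get_obs(), ctrl.grip_point_offset)
for n in ("scene","top"):
    p,d=imaging.grab_frame(n); cv2.imwrite(f"pics/{n}0.png",p[:,:,::-1]); np.save(f"pics/{n}0d.npy",d)
    c=imaging.camera_params(n); print(n,c)
E
```

```text
pics
{'t': 0.0, 'q': array([ 1.19719265e+00,  1.16490832e-01,  1.44228637e+00, -2.54374959e-05,
        1.58403637e+00, -3.77992149e-02]), 'joint_vel': array([ 0.00159695,  0.00072942, -0.00097546, -0.00093646,  0.00022803,
       -0.00117833]), 'joint_efforts': array([-1.58131883e-03, -7.32006383e+01, -6.32496786e+01, -4.68708208e-05,
        6.34356620e-03, -1.55021723e-05]), 'tool_pos': array([0.22237063, 0.63709863, 0.23054582]), 'orientation': array([-5.24968414e-01, -3.09719206e+00,  1.88540258e-03]), 'force': array([0.42078821, 0.34722006, 0.20237027]), 'wrist_torque': array([0.0164746 , 0.00434398, 0.0621048 ]), 'width': 0.0855073106069996} 0.0187
scene {'mtx': array([[546.14598749,   0.        , 327.66859684],
       [  0.        , 546.14598749, 239.21005084],
       [  0.        ,   0.        ,   1.        ]]), 'dist': array([-0.11397597,  0.        ,  0.        ,  0.        ,  0.        ]), 'world_to_cam': array([[ 0.39602877,  0.91821708,  0.00621302, -0.20716636],
       [-0.76451211,  0.32597264,  0.55611426,  0.36622377],
       [ 0.50860834, -0.22498718,  0.83108262, -1.68791022],
       [ 0.        ,  0.        ,  0.        ,  1.        ]])}
top {'mtx': array([[450.09878494,   0.        , 319.8133357 ],
       [  0.        , 450.09878494, 233.96660681],
       [  0.        ,   0.        ,   1.        ]]), 'dist': array([-0.09778591,  0.        ,  0.        ,  0.        ,  0.        ]), 'world_to_cam': array([[ 0.02333907, -0.99956058,  0.01827363, -0.00226174],
       [ 0.98350207,  0.02623625,  0.17898416, -0.50599228],
       [-0.17938494,  0.01379483,  0.98368224, -1.42220579],
       [ 0.        ,  0.        ,  0.        ,  1.        ]])}
```

View pics/scene0.png

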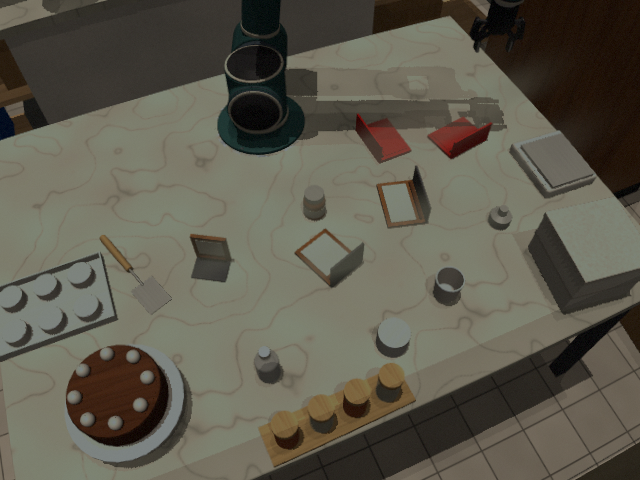

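View pics/top0.png

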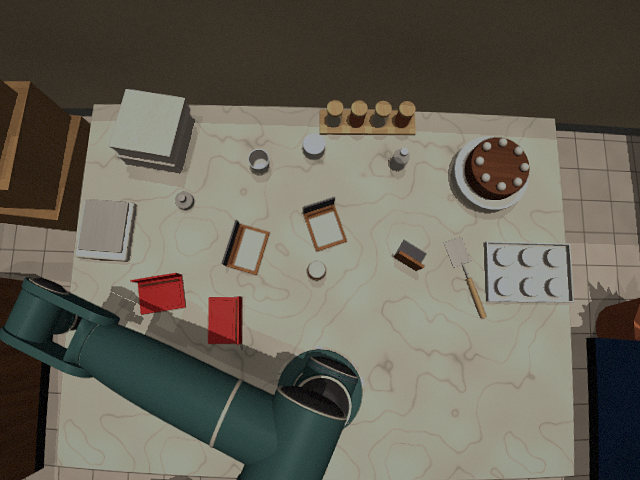

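The scene view shows four L-shaped holders. Two have white cards, at top-view pixels (325,225) and (245,247). Two are red, at (160,295) and (225,320), and are look-alikes. The foot at (320,207) is about 33 px long, so that holder is the tall narrow one. The foot at (232,245) is about 44 px long, so that one is the wide one. I'll confirm in an enlarged crop and measure them.

```bash
cat > h.py <<'E'
import numpy as np, cv2
from rig import imaging
def cloud(n,d):
    c=imaging.camera_params(n); K,D,T=c["mtx"],c["dist"],c["world_to_cam"]
    h,w=d.shape; u,v=np.meshgrid(np.arange(w),np.arange(h))
    p=cv2.undistortPoints(np.stack([u,v],-1).reshape(-1,1,2).astype(float),K,D).reshape(h,w,2)
    P=np.stack([p[...,0]*d,-p[...,1]*d,-d],-1)
    R,t=T[:3,:3],T[:3,3]
    return (P-t)@R
def proj(n,X):
    c=imaging.camera_params(n); T=c["world_to_cam"]
    P=np.atleast_2d(X)@T[:3,:3].T+T[:3,3]; P=P*[1,-1,-1]
    return cv2.projectPoints(P,np.zeros(3),np.zeros(3),c["mtx"],c["dist"])[0].reshape(-1,2)
E
python3 - <<'E'
from h import *
a=cv2.imread("pics/top0.png")[180:300,200:360]; b=cv2.imread("pics/scene0.png")[150:300,280:440]
cv2.imwrite("pics/crop.png",np.hstack([cv2.resize(a,(400,300),interpolation=2),cv2.resize(b,(320,300),interpolation=2)]))
for n,rois in (("top",{"tall":(295,190,355,255),"wide":(215,212,275,280)}),("scene",{"tall":(290,222,370,290),"wide":(370,160,435,235)})):
    W=cloud(n,np.load(f"pics/{n}0d.npy"))
    for k,(x0,y0,x1,y1) in rois.items():
        P=W[y0:y1,x0:x1].reshape(-1,3)
        print(n,k,"counter z",np.median(P[P[:,2]<.006][:,2]))
        pan=P[(P[:,2]>.007)&(P[:,2]<.016)]; f=P[(P[:,2]>.025)&(P[:,2]<.12)]
        for nm,q in (("panel",pan),("foot",f)):
            if len(q)<10: print(nm,len(q)); continue
            r=cv2.minAreaRect((q[:,:2]*1000).astype(np.float32)); print(nm,len(q),"z",q[:,2].min(),q[:,2].max(),r,cv2.boxPoints(r).round(1).tolist())
E
```

```text
top tall counter z 0.00011920035553291528
panel 1127 z 0.007024198220052933 0.01598828031206793 ((554.134765625, -3.1144561767578125), (215.9354705810547, 193.24835205078125), 4.462403774261475) [[439.0, 84.80000305175781], [454.0, -107.80000305175781], [669.2999877929688, -91.0], [654.2999877929688, 101.5999984741211]]
foot 210 z 0.02575422011329992 0.09737442526127298 ((598.8132934570312, 17.123340606689453), (17.948347091674805, 109.37306213378906), 21.925031661987305) [[570.0999755859375, 64.5], [610.9000244140625, -37.0], [627.5999755859375, -30.299999237060547], [586.7000122070312, 71.19999694824219]]
top wide counter z 0.00017665929948842277
panel 1176 z 0.007004478448465157 0.01596529351366182 ((469.27935791015625, 261.2198791503906), (224.6827392578125, 195.846923828125), 3.4470951557159424) [[351.29998779296875, 352.20001220703125], [363.0, 156.6999969482422], [587.2999877929688, 170.1999969482422], [575.5, 365.70001220703125]]
foot 218 z 0.025739407815087004 0.07733535787937043 ((469.24700927734375, 299.88177490234375), (8.541939735412598, 147.15020751953125), 75.173240661
[... 734 characters left out ...]
5], [588.2000122070312, 69.0999984741211]]
scene wide counter z -0.0012224040430173365
panel 1337 z 0.007004405274174135 0.015981582892065492 ((416.5548400878906, 256.6448974609375), (109.80506134033203, 238.10472106933594), 76.19050598144531) [[287.79998779296875, 231.6999969482422], [519.0999755859375, 174.89999389648438], [545.2999877929688, 281.5], [314.0, 338.3999938964844]]
foot 353 z 0.02504326619084725 0.07276121339771964 ((470.1900634765625, 300.5600891113281), (10.234855651855469, 153.84446716308594), 75.95391845703125) [[394.29998779296875, 314.29998779296875], [543.5999755859375, 276.8999938964844], [546.0999755859375, 286.8999938964844], [396.79998779296875, 324.20001220703125]]
```

View pics/crop.png

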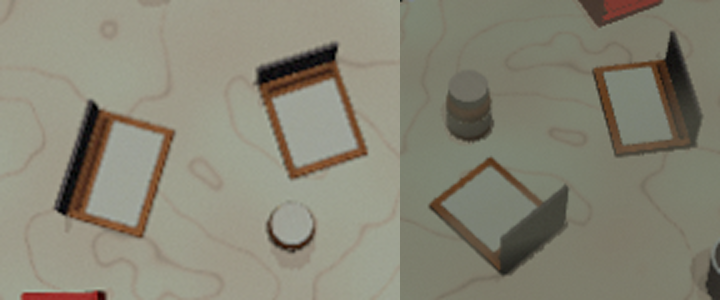

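The crop confirms it. The white-card holder on the right in the top view (foot 110, panel 140) is tall_holder, and the one on the left (foot 150) is wide_holder. I'll do the tall one first. Next I'll check the landing zones and the bystander positions.

```bash
python3 - <<'E'
from h import *
W=cloud("top",np.load("pics/top0d.npy"))
for nm,(u,v) in dict(jar=(316,268),cup=(258,160),tin=(314,145),bottle=(400,157),knob=(185,200),small=(410,252)).items():
    P=W[v-14:v+15,u-14:u+15].reshape(-1,3); P=P[P[:,2]>.02]; print(nm,P.min(0).round(3),P.max(0).round(3))
E
python3 -m inch '[[0,0,0,0,0,-0.1375],[0,0,0,0,0,-0.1375],[0,0,0,0,0,-0.1375],[0,0,0,0,0,-0.1375],[0,0,0,0,0,-0.1375]]' -1
```

```text
jar [ 0.243 -0.009  0.026] [0.413 0.049 1.49 ]
cup [0.243 0.031 0.021] [0.785 0.255 1.49 ]
tin [0.243 0.003 0.02 ] [0.851 0.075 1.49 ]
bottle [ 0.243 -0.28   0.02 ] [0.79  0.031 1.49 ]
knob [0.243 0.031 0.02 ] [0.642 0.5   1.49 ]
small [ 0.243 -0.317  0.02 ] [0.451 0.031 1.49 ]
t: 0.6
tool_pos: [0.2224, 0.6372, 0.2308]
orientation: [0.558, -3.091, 0.001]
force: [0.6, 0.0, -0.7]
width: 0.012
```

```bash
python3 -m inch '[[-0.4,-3,0,0,0,0],[-0.4,-3,0,0,0,0],[-0.4,-3,0,0,0,0],[-0.4,-3,0,0,0,0],[-0.4,-3,0,0,0,0],[-0.4,-3,0,0,0,0],[-0.4,-3,0,0,0,0],[-0.4,-3,0,0,0,0],[-0.4,-3,0,0,0,0],[-0.4,-3,0,0,0,0],[-0.4,-3,0,0,0,0],[-0.4,-3,0,0,0,0]]'
python3 -m inch '[[-0.4,-3,0,0,0,0],[-0.4,-3,0,0,0,0],[-0.4,-3,0,0,0,0],[-0.4,-3,0,0,0,0],[-0.4,-3,0,0,0,0],[-0.4,-3,0,0,0,0],[-0.4,-3,0,0,0,0],[-0.4,-3,0,0,0,0],[-0.4,-3,0,0,0,0],[-0.4,-3,0,0,0,0],[0,0,0,0,0,0],[0,0,0,0,0,0]]'
cat > rel.py <<'E'
import sys; from h import *
from rig import sensors
from scipy.spatial.transform import Rotation as R
F={"tall":((.607,.0173),20.2),"wide":((.4716,.3053),75.95)}
s=sensors.get_obs(); o,a=F[sys.argv[1]]; a=np.radians(a); d=np.array([np.cos(a),np.sin(a)]); l=np.array([-d[1],d[0]])
p=s["tool_pos"]; r=p[:2]-o; M=R.from_rotvec(s["orientation"]).as_matrix()
print("t",s["t"],"along push from outer face mm",1e3*r@d,"lateral",1e3*r@l,"z",1e3*p[2],"F",s["force"],"w",s["width"])
print("yaw x",np.degrees(np.arctan2(M[1,0],M[0,0]))%360,"want",np.degrees(a)+180,"toolz",M[:,2])
t=np.array([*(o+d*float(sys.argv[2])/1e3),float(sys.argv[3])/1e3]); print("to goal, tool cm",(M.T@(t-p))*100)
E
python3 rel.py tall -42 66
```

```text
t: 1.8
tool_pos: [0.3918, 0.3147, 0.2311]
orientation: [0.55, -3.093, 0.0]
force: [0.7, -0.5, 0.3]
width: 0.0
t: 3.0
tool_pos: [0.5324, 0.0476, 0.2309]
orientation: [0.547, -3.093, -0.0]
force: [-0.6, 0.0, 0.2]
width: 0.0001
t 3.0 along push from outer face mm -59.56070991806364 lateral 54.24286265629879 z 230.887977446133 F [-0.57284202  0.00764429  0.24345425] w 0.00010418426339108298
yaw x 200.07741243611758 want 200.2 toolz [-8.34251904e-04  1.30206828e-04 -9.99999644e-01]
to goal, tool cm [-1.77985489 -5.42725436 16.48527053]
```

```bash
python3 -m inch '[[-0.6,-1.8,0,0,0,0],[-0.6,-1.8,0,0,0,0],[-0.6,-1.8,0,0,0,0],[0,0,3,0,0,0],[0,0,3,0,0,0],[0,0,3,0,0,0],[0,0,3,0,0,0],[0,0,2,0,0,0],[0,0,1.5,0,0,0],[0,0,1,0,0,0],[0,0,0,0,0,0]]'
python3 rel.py tall -42 66
python3 - <<'E'
from h import *
for n,(x,y,w,h) in dict(top=(280,170,100,100),scene=(270,200,120,100)).items():
    p,d=imaging.grab_frame(n); cv2.imwrite(f"pics/a_{n}.png",cv2.resize(p[y:y+h,x:x+w,::-1],None,fx=4,fy=4))
E
```

```text
t: 4.1
tool_pos: [0.5678, 0.0033, 0.0653]
orientation: [0.549, -3.092, -0.0]
force: [0.8, 0.4, 0.4]
width: -0.0
t 4.1 along push from outer face mm -41.65984305366355 lateral 0.4020330006362265 z 65.32288134908354 F [0.76291426 0.40535287 0.38174721] w -1.840180843469857e-05
yaw x 200.1422928536959 want 200.2 toolz [-1.46593635e-03  2.87897633e-05 -9.99998925e-01]
to goal, tool cm [ 0.03406767 -0.04020155 -0.06768677]
```

View pics/a_scene.png

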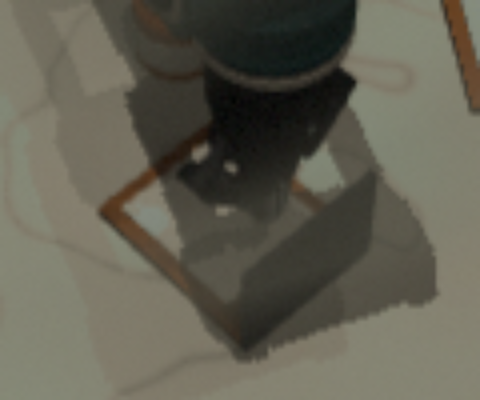

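View pics/a_top.png

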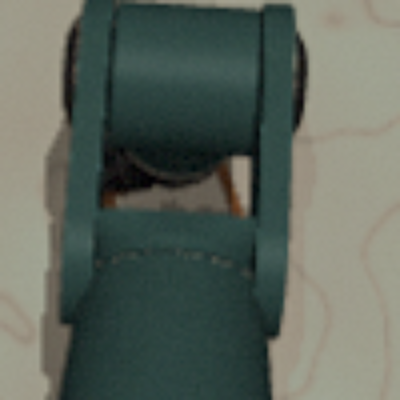

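The shut fingertips (scene crop ~(250,205)) are over the panel, just behind the still-upright foot plate. Now I'll ease up to it and push.

```bash
python3 -m inch '[[-0.7,0,0,0,0,0],[-0.7,0,0,0,0,0],[-0.4,0,0,0,0,0],[-0.4,0,0,0,0,0],[-0.4,0,0,0,0,0],[-0.4,0,0,0,0,0],[-0.4,0,0,0,0,0]]'
python3 rel.py tall 30 66
python3 - <<'E'
from h import *
for n,(x,y,w,h) in dict(scene=(270,200,120,100)).items():
    p,d=imaging.grab_frame(n); cv2.imwrite(f"pics/b_{n}.png",cv2.resize(p[y:y+h,x:x+w,::-1],None,fx=4,fy=4))
E
```

```text
t: 4.9
tool_pos: [0.6001, 0.0154, 0.0663]
orientation: [0.55, -3.093, -0.0]
force: [-1.0, -0.7, -0.1]
width: -0.0
t 4.9 along push from outer face mm -7.165874508275937 lateral 0.5627643160645834 z 66.26021487571009 F [-0.99293211 -0.68156876 -0.07580334] w -8.621153958245813e-06
yaw x 200.15247321320996 want 200.2 toolz [-1.19249262e-04  4.17778433e-06 -9.99999993e-01]
to goal, tool cm [-3.71663571 -0.05319466  0.02560837]
```

View pics/b_scene.png

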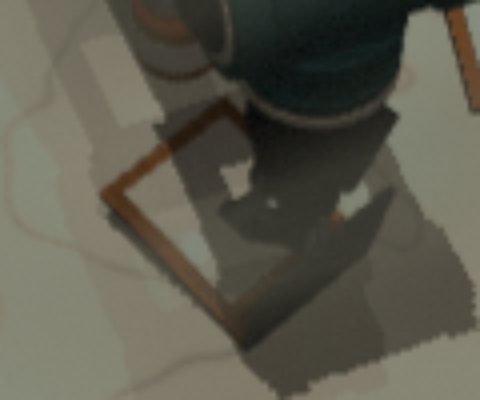

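The panel's free edge has lifted and the heel at crop (245,345) hasn't moved, so it's rolling and not sliding.

```bash
python3 -m inch '[[-0.4,0,0,0,0,0],[-0.4,0,0,0,0,0],[-0.4,0,0,0,0,0],[-0.4,0,0,0,0,0],[-0.4,0,0,0,0,0],[-0.4,0,0,0,0,0],[-0.4,0,0,0,0,0]]'
python3 rel.py tall 30 66
python3 - <<'E'
from h import *
for n,(x,y,w,h) in dict(scene=(270,200,120,100)).items():
    p,d=imaging.grab_frame(n); cv2.imwrite(f"pics/c_{n}.png",cv2.resize(p[y:y+h,x:x+w,::-1],None,fx=4,fy=4))
E
```

```text
t: 5.65
tool_pos: [0.6265, 0.025, 0.0663]
orientation: [-0.55, 3.093, 0.0]
force: [0.2, -0.5, -0.6]
width: -0.0001
t 5.65 along push from outer face mm 20.92817710686853 lateral 0.5226856909577915 z 66.31432929545838 F [ 0.24366878 -0.50280129 -0.56727522] w -6.100950641086234e-05
yaw x 200.15515939531667 want 200.2 toolz [ 5.98646076e-05  1.19797932e-05 -9.99999998e-01]
to goal, tool cm [-0.90722102 -0.05155828  0.03148814]
```

View pics/c_scene.png

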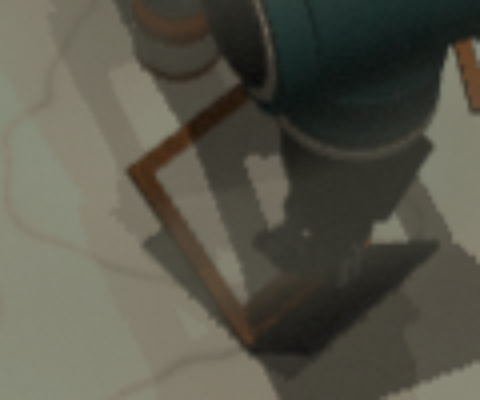

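It's at about 30° with the heel still in place. I'll push past the balance point, then clear forward and up.

```bash
python3 -m inch '[[-0.4,0,0,0,0,0],[-0.4,0,0,0,0,0],[-0.4,0,0,0,0,0],[-0.4,0,0,0,0,0],[-0.4,0,-0.5,0,0,0],[-0.6,0,-1.5,0,0,0],[-0.8,0,-2.5,0,0,0],[-0.4,0,-3,0,0,0],[0,0,-3,0,0,0],[0,0,-3,0,0,0],[0,0,-3,0,0,0],[0,0,0,0,0,0]]'
python3 rel.py tall 60 231
python3 - <<'E'
from h import *
for n,(x,y,w,h) in dict(scene=(270,180,160,120)).items():
    p,d=imaging.grab_frame(n); cv2.imwrite(f"pics/d_{n}.png",cv2.resize(p[y:y+h,x:x+w,::-1],None,fx=4,fy=4))
E
```

```text
t: 6.9
tool_pos: [0.6632, 0.0381, 0.2379]
orientation: [-0.548, 3.086, -0.002]
force: [0.4, -0.0, 1.5]
width: 0.0002
t 6.9 along push from outer face mm 59.91238533000904 lateral 0.14383201959132563 z 237.86748094184858 F [ 0.44914795 -0.04680684  1.45749372] w 0.00021886889490379649
yaw x 200.1535103096111 want 200.2 toolz [ 7.45419899e-03  1.51440366e-04 -9.99972206e-01]
to goal, tool cm [-0.00393134 -0.01270983  0.68682573]
```

View pics/d_scene.png

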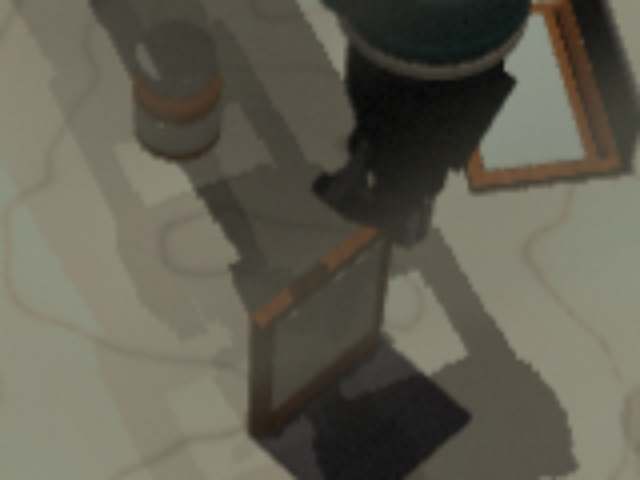

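The tall holder stands on its foot. On to the wide one.

```bash
python3 -m inch '[[0,0,0,0,0,-0.139],[0,0,0,0,0,-0.139],[0,0,0,0,0,-0.139],[0,0,0,0,0,-0.139],[0,0,0,0,0,-0.139],[0,0,0,0,0,-0.139],[0,0,0,0,0,-0.139],[0,0,0,0,0,0]]'
python3 rel.py wide -42 231;python3 rel.py tall -42 231 |head -1
python3 - <<'E'
from h import *
p,d=imaging.grab_frame("scene"); W=cloud("scene",d)
P=W[160:235,370:435].reshape(-1,3); f=P[(P[:,2]>.025)&(P[:,2]<.08)]
r=cv2.minAreaRect((f[:,:2]*1000).astype(np.float32)); print(r)
P=W[215:310,300:400].reshape(-1,3)
f=P[(P[:,2]>.02)&(P[:,2]<.16)]; r=cv2.minAreaRect((f[:,:2]*1000).astype(np.float32)); print("tall panel",f[:,2].max(),r,cv2.boxPoints(r))
f=P[(P[:,2]>.004)&(P[:,2]<.012)]; r=cv2.minAreaRect((f[:,:2]*1000).astype(np.float32)); print("tall foot",r)
E
```

```text
t: 7.75
tool_pos: [0.6617, 0.038, 0.2308]
orientation: [1.935, -2.474, -0.001]
force: [-0.2, 0.5, -0.4]
width: -0.0004
t 7.75 along push from outer face mm -213.1402488795942 lateral -249.26767123003296 z 230.84093482394562 F [-0.22082106  0.52338653 -0.36503411] w -0.0004405084022561434
yaw x 256.04665715033485 want 255.95 toolz [-8.64755203e-04 -9.59008438e-06 -9.99999626e-01]
to goal, tool cm [-1.71560477e+01  2.48978683e+01  1.19410137e-03]
t 7.75 along push from outer face mm 58.45964549789677 lateral 0.5707481655266271 z 230.84093482394562 F [-0.22082106  0.52338653 -0.36503411] w -0.0004405084022561434
((470.38507080078125, 300.0615234375), (9.085378646850586, 154.9170379638672), 75.4722671508789)
tall panel 0.14285799046925995 ((527.8115234375, 29.5693359375), (101.37770080566406, 228.39236450195312), 82.37422180175781) [[407.89877    -5.5171204]
 [634.27124   -35.825317 ]
 [647.72424    64.65579  ]
 [421.3518     94.96399  ]]
tall foot ((570.211669921875, 44.75970458984375), (266.286376953125, 285.2938537597656), 66.48271179199219)
```

```bash
python3 -m inch '[[-1.7,2.5,0,0,0,0],[-1.7,2.5,0,0,0,0],[-1.7,2.5,0,0,0,0],[-1.7,2.5,0,0,0,0],[-1.7,2.5,0,0,0,0],[-1.7,2.5,0,0,0,0],[-1.7,2.5,0,0,0,0],[-1.7,2.5,0,0,0,0],[-1.7,2.5,0,0,0,0],[-1.8,2.4,0,0,0,0],[0,0,0,0,0,0]]'
python3 rel.py wide -42 50
```

```text
t: 8.9
tool_pos: [0.4602, 0.2665, 0.2315]
orientation: [-1.929, 2.479, 0.001]
force: [0.8, -0.9, -0.4]
width: 0.0001
t 8.9 along push from outer face mm -40.43589295834212 lateral 1.6298586350382536 z 231.45493192487604 F [ 0.79817029 -0.87828995 -0.43387707] w 9.446514392392466e-05
yaw x 255.77816719135814 want 255.95 toolz [-1.58039670e-04  5.79485547e-04 -9.99999820e-01]
to goal, tool cm [ 0.16540943 -0.1688173  18.14536008]
```

```bash
python3 -m inch '[[0.15,-0.15,3,0,0,0],[0,0,3,0,0,0],[0,0,3,0,0,0],[0,0,3,0,0,0],[0,0,2.5,0,0,0],[0,0,2,0,0,0],[0,0,1.1,0,0,0],[0,0,0.5,0,0,0],[0,0,0,0,0,0]]'
python3 rel.py wide -42 50
python3 - <<'E'
from h import *
for n,(x,y,w,h) in dict(scene=(350,140,120,100)).items():
    p,d=imaging.grab_frame(n); cv2.imwrite(f"pics/e_{n}.png",cv2.resize(p[y:y+h,x:x+w,::-1],None,fx=4,fy=4))
E
```

```text
t: 9.8
tool_pos: [0.4632, 0.2626, 0.0503]
orientation: [1.93, -2.478, -0.0]
force: [-0.3, 0.9, -0.4]
width: 0.0002
t 9.8 along push from outer face mm -43.49993541074906 lateral -2.206382272933391 z 50.342938335897664 F [-0.31343507  0.8975514  -0.3986284 ] w 0.00016438991276699797
yaw x 255.82420841459088 want 255.95 toolz [-2.34200138e-04 -1.22016538e-04 -9.99999965e-01]
to goal, tool cm [-0.1495148   0.22096024  0.03431114]
```

View pics/e_scene.png

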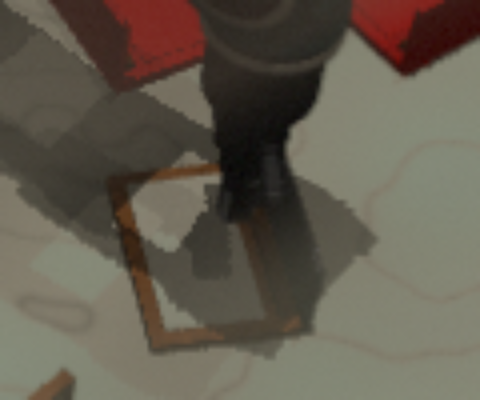

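The fingertips are over the wide panel at crop (235,215), behind its foot. I'll push in two stages.

```bash
python3 -m inch '[[-0.7,0.2,0,0,0,0],[-0.7,0,0,0,0,0],[-0.5,0,0,0,0,0],[-0.4,0,0,0,0,0],[-0.4,0,0,0,0,0],[-0.4,0,0,0,0,0],[-0.4,0,0,0,0,0],[-0.4,0,0,0,0,0],[-0.4,0,0,0,0,0]]'
python3 rel.py wide 23 50
python3 - <<'E'
from h import *
for n,(x,y,w,h) in dict(scene=(350,140,120,100)).items():
    p,d=imaging.grab_frame(n); cv2.imwrite(f"pics/f_{n}.png",cv2.resize(p[y:y+h,x:x+w,::-1],None,fx=4,fy=4))
E
```

```text
t: 10.75
tool_pos: [0.4716, 0.3051, 0.0502]
orientation: [1.932, -2.477, -0.0]
force: [0.0, 0.3, -0.3]
width: -0.0
t 10.75 along push from outer face mm -0.15514167053034456 lateral -0.06056545717622158 z 50.205157205297816 F [ 0.00053428  0.31638686 -0.29870267] w -4.468360852021507e-05
yaw x 255.8959258104435 want 255.95 toolz [-1.71918330e-04 -4.76269172e-05 -9.99999984e-01]
to goal, tool cm [-2.31550922  0.00823871  0.02031304]
```

View pics/f_scene.png

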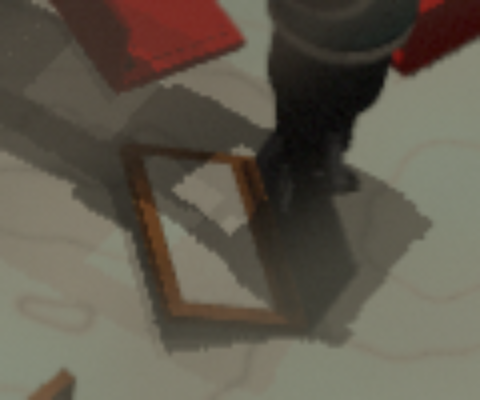

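It's rolling, at about 18°, with the heel staying put. Now to finish it.

```bash
python3 -m inch '[[-0.4,0,0,0,0,0],[-0.4,0,0,0,0,0],[-0.4,0,0,0,0,0],[-0.4,0,0,0,0,0],[-0.4,0,0,0,0,0],[-0.4,0,0,0,0,0],[-0.5,0,-0.8,0,0,0],[-0.6,0,-1.5,0,0,0],[-0.8,0,-2.5,0,0,0],[-0.4,0,-3,0,0,0],[0,0,-3,0,0,0],[0,0,-3,0,0,0]]'
python3 -m inch '[[0,0,-3,0,0,0],[0,0,-2,0,0,0],[0,0,0,0,0,0]]'
python3 - <<'E'
from h import *
for n,(x,y,w,h) in dict(scene=(350,140,120,100)).items():
    p,d=imaging.grab_frame(n); cv2.imwrite(f"pics/g_{n}.png",cv2.resize(p[y:y+h,x:x+w,::-1],None,fx=4,fy=4))
E
```

```text
t: 12.0
tool_pos: [0.483, 0.3508, 0.1911]
orientation: [-1.932, 2.476, -0.0]
force: [0.3, 0.9, -0.1]
width: -0.0004
t: 12.3
tool_pos: [0.4837, 0.3511, 0.2432]
orientation: [-1.928, 2.473, -0.001]
force: [-0.3, 0.8, 0.5]
width: -0.0001
```

View pics/g_scene.png

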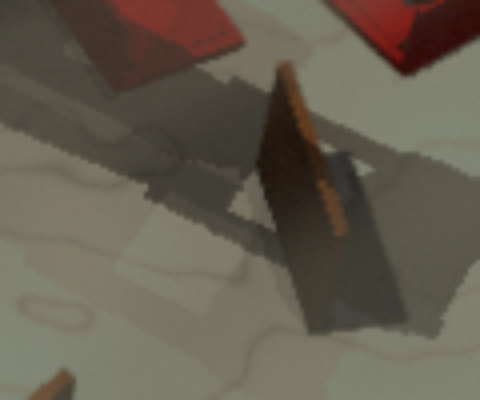

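Both holders stand. I'll move the arm out of view and check positions.

```bash
python3 -m inch '[[-2.3,3.2,0,0,0,0],[-2.3,3.2,0,0,0,0],[-2.3,3.2,0,0,0,0],[-2.3,3.2,0,0,0,0],[-2.3,3.2,0,0,0,0],[-2.3,3.2,0,0,0,0],[-2.3,3.2,0,0,0,0],[-2.3,3.2,0,0,0,0],[-2.3,3.2,0,0,0,0],[0,0,0,0,0,0],[0,0,0,0,0,0]]'
python3 - <<'E'
from h import *
for n in ("top","scene"):
    p,d=imaging.grab_frame(n); cv2.imwrite(f"pics/z_{n}.png",p[:,:,::-1]); W=cloud(n,d)
    for k,o,a,w,H,fd in (("tall",(.607,.0173),20.2,110,140,90),("wide",(.4716,.3053),75.95,150,110,70)):
        a=np.radians(a); e=np.array([np.cos(a),np.sin(a)]); l=np.array([-e[1],e[0]])
        q=np.dstack([(W[...,:2]-o)@e,(W[...,:2]-o)@l,W[...,2]]).reshape(-1,3)*1e3
        q=q[(abs(q[:,1])<w/2+15)&(q[:,0]>-40)&(q[:,0]<fd+20)]
        up=q[(q[:,2]>30)&(q[:,2]<H+10)]; ft=q[(q[:,2]>4)&(q[:,2]<12)]
        for m,s in (("panel",up),("foot",ft)):
            r=cv2.minAreaRect(s[:,:2].astype(np.float32))
            print(n,k,m,len(s),"x",np.percentile(s[:,0],[2,98]).round(1),"y",np.percentile(s[:,1],[2,98]).round(1),"zmax",s[:,2].max().round(1),"rect",np.round(r[0],1),np.round(r[1],1),round(r[2],1))
a=cv2.imread("pics/scene0.png").astype(int);b=cv2.imread("pics/z_scene.png")
E
```

```text
t: 13.45
tool_pos: [0.2534, 0.6216, 0.2373]
orientation: [1.933, -2.475, 0.001]
force: [-0.1, -0.8, 0.3]
width: 0.0001
top tall panel 372 x [-1.6  9.3] y [-49.4  56.5] zmax 145.8 rect [3.8 2.6] [109.6  13.5] 88.7
top tall foot 384 x [-34.8  99. ] y [-62.3  66.1] zmax 11.9 rect [35.3  0.3] [148.  139.3] 0.1
top wide panel 409 x [-4.3  7.3] y [-69.5  72.6] zmax 118.4 rect [1.7 0.7] [147.7  12.7] 89.5
top wide foot 543 x [-35.1  85.1] y [-80.8  84.5] zmax 11.9 rect [24.6  1.4] [129.5 177.7] 0.4
scene tall panel 961 x [-1.2 10.7] y [-54.6  52.7] zmax 144.6 rect [ 4.1 -0.2] [112.1  14.3] 90.0
scene tall foot 687 x [11.2 88.1] y [-54.3  51.6] zmax 11.6 rect [33.1 -6.4] [144.4 122.9] 1.8
scene wide panel 684 x [-3.4  7.6] y [-75.4  72. ] zmax 114.9 rect [ 2.6 -1.2] [155.6  13.6] 89.9
scene wide foot 322 x [-20.7  73.9] y [-76.4  70.4] zmax 11.8 rect [24.2 -1.1] [124.4 173.6] 3.3
```

View pics/z_scene.png

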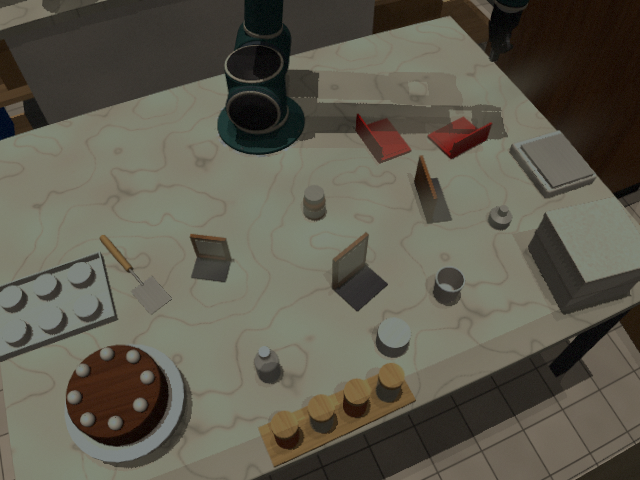

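View pics/z_top.png

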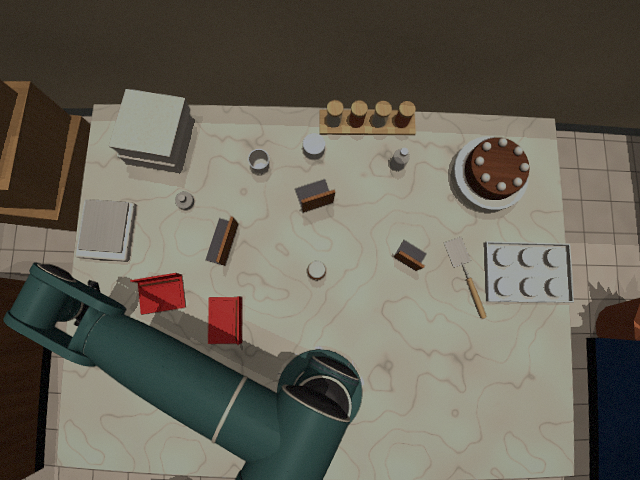

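Both stand within about 3 mm of their heel lines, with no measurable yaw. Everything else looks as it did at the start, and the arm is clear.

```bash
python3 -c "
from rig import ctrl
print(ctrl.finish_job())"
```

```text
the job is handed in; nothing more can be done
None
```

Both holders now stand on their feet where they lay. I rolled the tall one over its heel first, then the wide one, by pushing the upper part of the foot plate with the shut fingertips. I handed the job in about 13.5 s into the 51 s.

- **Upright:** the tops measured about 145 mm for the tall holder (140 expected) and 115–118 mm for the wide one (110 expected). The readings run a few mm high, and both panels are vertical.
- **In place:** the back of each panel is within about 2–4 mm of where its heel was measured at the start, and neither holder has turned by more than about 1°. That is about the limit of what the cameras can resolve.
- **Forces:** wrist force readings stayed within about 2 N of zero, as read at the end of each move.
- **Everything else:** by eye in the last pictures, the small holder, the red look-alikes and the other items are where they were. I did not measure their positions.
- **Failed check:** one mid-job fit of the standing tall holder was useless because the gripper was in the measured area. The foot-plate fits in the final check were also spoiled by depth readings from the surroundings. I relied on the panel fits and the pictures instead.

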